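# Load a test cassette into the reader's slot

## Task

Take the tallest of the three test cassettes out of the storage rack and load it into the reader: lower its foot, leaning, into the slot under the lamp bar until it is fully down, then straighten it until it rests flat against the two back posts, and leave it there. Be gentle with the reader, do not ram the cassette into it, and leave the other cassettes, the bottle and the jar where they are.

Things in the scene. Friction and masses are not known exactly. Their poses are not given: they have to be found in the camera images.
- cassette: The cassette to load, the tallest of three: a white rigid plastic plate with a grey window and glass strips, 10 thick (its x) x 80 wide (its y) x 110 tall (its z), about 120 g. Origin at the centre of its bottom edge. Front and back are alike. At the start it stands upright in one of the rack's three slots, with its foot 8 above the bench and its top 118 above it.
- cassette_top (a point): Centre of the top edge of that cassette, 110 above its origin along its z.
- short_cassette: Bystander in another slot of the rack: same look, 10 x 80 x 70 tall, origin at the centre of its bottom edge.
- narrow_cassette: Bystander in another slot of the rack: same look, 10 x 50 x 85 tall, origin at the centre of its bottom edge.
- rack: Fixed grey storage rack, 170 (x) x 104 (y) x 33 high, origin at the centre of its underside. Three slots 12 wide run along its y at x = -55, 0 and +55; they are 87 long and 25 deep, their floor is 8 above the bench. Which cassette is in which slot varies.
- reader: Fixed white desktop reader, 205 (x) x 156 (y), open at its front, its own -x side, which points away from the robot and to its left. Origin on the bench below the back bottom corner of the slot, mid-width. Base plate 12 high to x = -70; housing x = 30 to 135, 62 high. Loaded, the cassette has its origin near x = -5, z = 12.5 and its top centre near x = 6, z = 121 (mm, reader's axes), leaning 6 degrees back on the posts.
- slot (a point): Back bottom corner of the reader's V slot, mid-width, on its floor, 12 above the reader's origin; axes as the reader. The slot runs 87 along y between end cheeks 24 high. Its front face starts at x = -11.5 on the floor and leans 30 degrees to -x, 20 high: 11.5 wide at the floor, 25 at the mouth. A cassette let go leaning 30 degrees to -x rests stably on the front face, foot in the slot.
- posts (a point): Midway between the front faces of the reader's two back posts, 80 up along them from the slot's floor: x = 8.4, z = 91.6 from the reader's origin. Posts are 14 wide at y = +-28, reach z = 130, and lean 6 degrees to +x from x = 0 at the floor. Pushing the leaning cassette's front face towards +x (1 to 2 N) swings it back; past upright it stays on the posts.
- lamp_bar (a point): Middle of the lower front edge of the lamp bar above the slot: x = -15, z = 131 from the reader's origin. The bar spans x = -15 to 45, y = +-75, z = 131 to 147, on columns behind x = 18. A straightened cassette's top stays 8 below it, less than the slot's front is high: the cassette enters only leaning, and its top edge cannot be held while it is straightened.
- bottle: Bystander: small brown glass bottle with a black cap, 38 diameter x 85 high, loose; origin at the centre of its underside.
- jar: Bystander: clear specimen jar with a white lid, 60 diameter x 65 high, loose; origin at the centre of its underside.
There are look-alikes about, which are no part of the job. What is shaped like the cassette but black or brown is not meant.

How it is judged:
On the way:
1. the cassette's foot is down in the reader's slot while the cassette leans more than 10 degrees towards the slot's front (z of cassette in the frame of reader between 0.008 and 0.02 m and x of cassette in the frame of reader between -0.013 and 0.002 m and y of cassette in the frame of reader between -0.008 and 0.008 m and angle between cassette's own z axis and vertical above 0.175 rad and x of cassette_top in the frame of reader below -0.02 m), for 0.1 s.
At the end, for the whole second after the job is handed in: The cassette stands in the reader's slot: origin under 15.5 mm high, -9.5 to 1 mm in the reader's x and within 6 mm of its middle in y; its top centre 1.5 to 11.5 mm in the reader's x (flat against the posts to about 2.5 degrees) and above 117 mm; at rest and not touched by the fingers (z of cassette in the frame of reader below 0.0155 m and x of cassette in the frame of reader between -0.0095 and 0.001 m and y of cassette in the frame of reader between -0.006 and 0.006 m and x of cassette_top in the frame of reader between 0.0015 and 0.0115 m and z of cassette_top in the frame of reader above 0.117 m and linear speed of cassette below 0.01 m/s and contact force between cassette and the fingers below 0.05 N).
It fails at once if a bystander (short or narrow cassette, bottle, jar) is moved by more than 15 mm (distance of any of short_cassette, narrow_cassette, bottle, jar from where it was at the start of the episode above 0.015 m).
It fails at once if a bystander is tipped by more than 20 degrees (angle between any of short_cassette, narrow_cassette, bottle, jar's own z axis and vertical above 0.35 rad).
It fails at once if the cassette is pressed into the reader with more than 40 N (contact force between cassette and reader above 40 N).
It fails at once if the robot presses on the reader with more than 40 N (contact force between any of the fingers, the arm and reader above 40 N).
It also fails if it takes over 45 s, if anything falls off the work surface, if the arm or the gripper's body presses on something with over 40 N, if the wrist force passes 120 N, or if a joint passes its speed limit or range.

## Robot

A 6-joint arm with a two-finger parallel gripper is mounted at the origin on the work surface. World frame = base frame: x ahead of the robot, y to its left, z up, the work surface at z = 0. Lengths are in m, angles in rad, forces in N, time in s.
With the tool pointing down it reaches from about 0.375 to 0.9 m from the base axis. Payload 3.1 kg.
Tool frame: the origin (TCP) lies between the finger pads; the fingertips stand 14 mm ahead of it and the grasp point (between the pads) lies 5 mm behind it (robot.finger_overhang is the distance from the TCP to the fingertips, in m); z points along the fingers, y is the line along which they close (so a half turn about z gives the same grasp; the last joint's range is limited). The gripper opens to 87 mm and grips with 3 to 60 N. Pads are 19 mm wide; open, the fingers measure 117 mm over their backs; the gripper's body (75 mm by 190 mm) begins 51 mm behind the grasp point.
Start: joints at [-1.438, 0.527, 1.433, -0, 1.181, -0.178], TCP at [0.192, -0.595, 0.237] pointing down, gripper open.
Joint ranges: [-3.08, 3.08], [-0.75, 2.2], [0.22, 2.44], [-1.43, 4.57], [0, 2.65], [-2.85, 2.85]. Speed limits (rad/s): [2.79, 2.79, 3.14, 3.14, 3.14, 3.14].

## Interface

Orientations are given as a unit quaternion [x, y, z, w].
In Python, from rig import monitor, cams, workorder, robot gives the robot as it stands.
- The arm moves only by the tool send_rows, never from a script. Its argument "moves" is one flat list of numbers, 7 for each row, row after row: the opening, from 0 (shut) to 1 (fully open), then the shift along the world's x, y, z in cm, then the turn, a rotation vector about the world's x, y, z in rad. A call has 1 to 5 rows; each row is the pose to reach, as a shift and turn from the pose commanded when the call began; what a row does not reach only later rows make up. A row lasts 1/12 s, in which the tool goes at most 41.7 mm and 7.16 degrees, less where a joint would pass 70% of its speed; a pose out of reach is approached as far as the arm can. A call with a gripper value outside its range is refused whole. The fingers move at their own pace and stop on an object; "grip_force" is the grip in N (left out, the last holds). Time passes only in rows, so rows that repeat a pose let the fingers close. It gives the time, the measured TCP pose, the force, the opening and the grip force at its end, in the units of the state.
- monitor.get_obs(): the state, without advancing time (a new reading comes with each control period).
- cams.camera(name): name is "side" or "top"; returns a dict with "pixels" (400x640x3 uint8, blue, green, red), "range_z" (400x640 float32, m along the optical axis (not along the pixel's ray), 0 where there is no reading), "fovy" (degrees; the focal length in pixels is half the picture's height over the tangent of half this angle, whatever the lens; pixels are square), "cx", "cy" (the principal point, pixels), "rvec" (rotation vector, rad) and "tvec" (3), from world to camera coordinates, as OpenCV has them. Camera axes: x right, y down, z forward; pixel columns grow to the right and rows downward; lengths in m; the calibration is good to about 2 mm. A picture is of the moment at which its call begins.
- workorder.hand_in(): hands the job in; it is judged then, once.
The state is a dict: "time": time; "q": joint angles; "joint_velocities": joint speeds; "joint_torque": joint torques, N m; "position": TCP position; "tool_rot": TCP orientation; "ft_force": force on the tool from outside, world axes, zero at the start; "moment": the same for the moment, N m; "grip_width": finger opening in m; "grip_force": force on a finger pad.
Only numpy, scipy, OpenCV 4.12 (cv2) and the standard library are available. Lean on these libraries where they do the work, as an engineer would, in place of code of your own. Each camera call takes 0.05 s, during which the arm holds its last target. There are 200 camera calls.

## Working session

There is one attempt and no reset: what is moved stays moved. The work goes in short steps, Python scripts to look and compute and a tool call to move; the robot and the scene stay as the last step left them, time stands still between calls to the robot, and variables do not carry over. Pictures are saved under pics/ and viewed, at most 10 in all, crops included, and the job is handed in when it is done.

Besides the shell and the picture viewer there is one more tool, called after "Emit:" by a JSON object that holds its "fn" and its "kwargs". send_rows: Moves the arm, as the interface text tells. Its arguments: {"type":"object","properties":{"moves":{"type":"array","items":{"type":"number"}},"grip_force":{"type":"number"}},"required":["moves"]}

```bash
mkdir -p pics; cat > h.py <<'E'
import numpy as np, cv2
from rig import monitor, cams, workorder, robot
def grab(n):
    c=cams.camera(n); R=cv2.Rodrigues(np.array(c['rvec'],float))[0]; t=np.array(c['tvec'],float).ravel()
    f=200/np.tan(np.radians(c['fovy'])/2); z=c['range_z']
    v,u=np.mgrid[:400,:640]
    P=np.stack([(u-c['cx'])/f*z,(v-c['cy'])/f*z,z],-1)
    W=(P-t)@R; W[z==0]=np.nan
    return c['pixels'],W,(R,t,f,c['cx'],c['cy'])
E
python3 - <<'E'
from h import *
for n in('top','side'):
    p,W,k=grab(n); cv2.imwrite(f'pics/{n}0.png',p); np.savez(f'{n}0.npz',p=p,W=W); print(n,-k[0].T@k[1],k[2:])
print(monitor.get_obs())
E
```

```text
top [0.44298673 0.09765984 0.96655442] (np.float64(402.66394924965294), 313.058493119984, 199.54874171181348)
side [0.31149701 0.86351976 0.55800017] (np.float64(466.64504658610844), 310.4957193898943, 201.8388457724311)
{'time': 0.1, 'q': array([-1.43752082e+00,  5.28366748e-01,  1.43378093e+00, -5.52406273e-06,
        1.18138862e+00, -1.78516938e-01]), 'joint_velocities': array([-5.58399329e-05, -1.85872817e-03, -2.97049384e-03,  1.54535144e-04,
        4.30021352e-04,  1.95796190e-04]), 'joint_torque': array([-3.94259541e-04, -4.40986025e+01, -1.77149731e+01,  6.34996709e-02,
        5.33883681e-02, -4.27212092e-05]), 'position': array([ 0.19165928, -0.59422301,  0.23567127]), 'tool_rot': array([ 9.87872146e-01,  1.55266479e-01,  1.94278212e-05, -9.71629446e-04]), 'ft_force': array([-0.6453258 , -0.06321368,  0.36573733]), 'moment': array([-0.0388715 ,  0.0350622 ,  0.03759384]), 'grip_force': 0.0, 'grip_width': 0.08705247274779829}
```

View pics/top0.png

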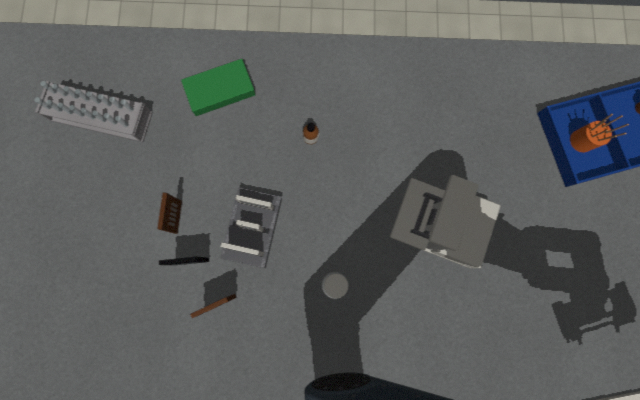

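View pics/side0.png

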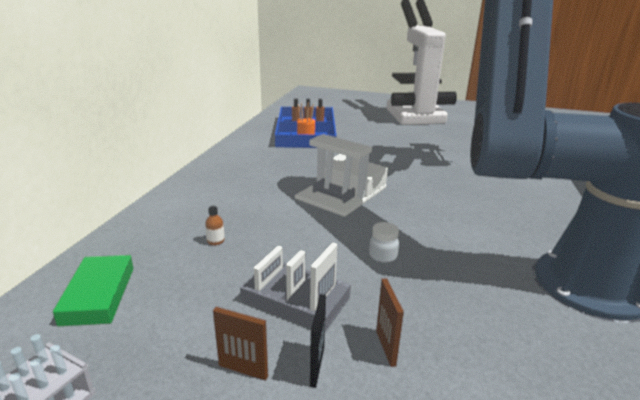

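The top view shows the rack at (250,225) with three white top edges at (254,202), (250,226) and (243,249). The reader is at (450,220), the jar at (335,286) and the bottle at (311,131). The cassette look-alikes are brown (170,213), black (184,261) and brown (213,306), plus the short and narrow cassettes in the rack at (254,202) and (250,226). My candidate is the white one at (243,249) in top, (325,275) in side. Next I'll check its height in the data.

```bash
python3 - <<'E'
from h import *
T=np.load('top0.npz');S=np.load('side0.npz')
W=T['W'];p=T['p']
def rect(P):
    (c,s,a)=cv2.minAreaRect((P[:,:2]*1000).astype(np.float32)); return np.round(c,1),np.round(s,1),round(a,1)
W2=np.nan_to_num(W)
roi=np.zeros((400,640),bool);roi[180:272,215:290]=1
n,l,st,ce=cv2.connectedComponentsWithStats((roi&(W2[...,2]>.055)).astype(np.uint8))
for i in range(1,n):
    P=W2[l==i]
    if len(P)<15: continue
    zt=np.percentile(P[:,2],95); Q=P[P[:,2]>zt-.006]; print('cass',ce[i],len(P),'ztop',zt.round(4),rect(Q),Q.mean(0).round(4))
m=roi&(W2[...,2]>.022)&(W2[...,2]<.04); print('rack',rect(W2[m]),m.sum())
roi[:]=0;roi[160:280,385:510]=1
for a,b in((.13,.16),(.05,.072),(.006,.02)):
    m=roi&(W2[...,2]>a)&(W2[...,2]<b); 
    P=W2[m]; print('reader',a,m.sum(),np.median(P[:,2]).round(4),rect(P))
for nm,r in(('jar',(slice(268,302),slice(318,352))),('bottle',(slice(118,146),slice(300,322)))):
    P=W2[r].reshape(-1,3);P=P[P[:,2]>.03];print(nm,P[:,2].max().round(3),rect(P))
W=np.nan_to_num(S['W']);m=np.zeros((400,640),bool);m[240:310,305:342]=1
P=W[m&(W[...,2]>.06)&(W[...,2]<.13)];print('side cass',P[:,2].max(),P.mean(0),rect(P[P[:,2]>.1]),len(P))
a=cv2.resize(T['p'][165:280,385:515],None,fx=4.4,fy=4.4,interpolation=2);b=cv2.resize(S['p'][120:220,285:395],None,fx=4.4,fy=4.4,interpolation=2);
c=cv2.resize(S['p'][235:330,235:355],None,fx=3,fy=3)
o=np.zeros((560,780,3),np.uint8)
a=cv2.resize(a,(390,345));b=cv2.resize(b,(390,355));
c=cv2.resize(c,(265,210));d=cv2.resize(T['p'][180:270,215:290],(175,210))
o[:345,:390]=a;o[:355,390:]=b;o[345:555,:265]=c;o[355:555,400:575]=d[:200];cv2.imwrite('pics/crop.png',o)
E
```

```text
cass [253.8047619  201.17619048] 210 ztop 0.0803 (array([587.6, 219.2]), array([79.2, 10.4]), 79.3) [0.5876 0.2197 0.0779]
cass [248.80141844 224.70212766] 141 ztop 0.0958 (array([533. , 226.6]), array([50.1,  9.8]), 80.1) [0.5329 0.2264 0.0933]
cass [241.45714286 248.78095238] 210 ztop 0.1205 (array([479., 237.]), array([80.1,  9.9]), 79.3) [0.4789 0.2363 0.1181]
rack (array([533.6, 227.6]), array([104.3, 170.2]), 79.2) 2638
reader 0.13 2161 0.1471 (array([ 566.3, -206.2]), array([ 60.8, 150.6]), 70.2)
reader 0.05 2001 0.0621 (array([ 548. , -257.8]), array([131.9, 156.9]), 70.3)
reader 0.006 1917 0.0122 (array([ 585.8, -238.3]), array([279.8, 257.9]), 88.3)
jar 0.069 (array([407.4,  31.6]), array([53.9, 57.3]), 46.2)
bottle 0.089 (array([760.2,  96.5]), array([31.5, 36. ]), 1.7)
side cass 0.12242317688450587 [0.47384983 0.25976701 0.09743283] (array([472.6, 282.6]), array([ 32.6, 168.2]), 7.7) 1036
```

View pics/crop.png

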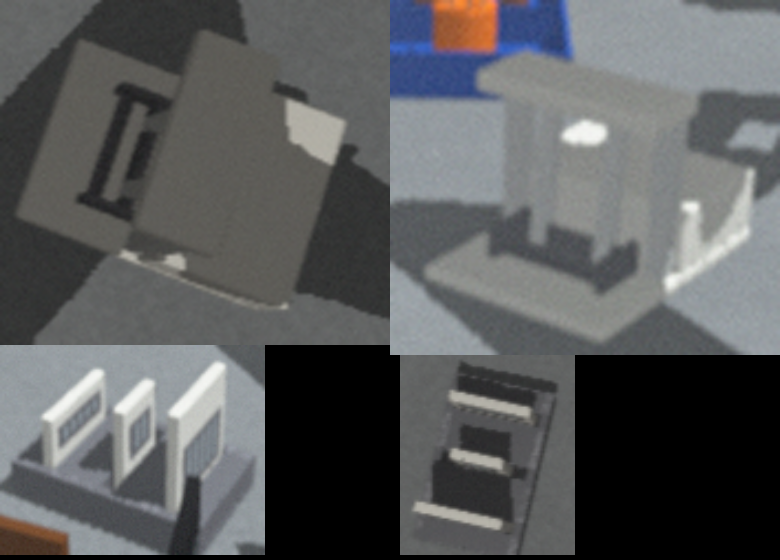

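The crop confirms the choice: a white plate 80 wide, top at 118 mm, in the slot nearest the robot. The neighbours' tops are at 78 and 93 mm. Two independent edges of the reader agree to 1 mm: origin (571.4, -192.5), yaw -109.8°. Now I'll move above the cassette.

Emit:
{"fn": "send_rows", "kwargs": {"moves": [0.4,2.7,2.95,0.2,0,0,0.107,0.4,5.4,5.9,0.4,0,0,0.214,0.4,8.0,8.85,0.6,0,0,0.321,0.4,10.7,11.8,0.8,0,0,0.428,0.4,13.4,14.75,1,0,0,0.535]}}

```text
time: 0.52
position: [0.3264, -0.4456, 0.2462]
tool_rot: [0.911, 0.413, 0.0, -0.001]
ft_force: [0.1, -0.2, -0.1]
grip_width: 0.0614
grip_force: 0.0
```

Emit:
{"fn": "send_rows", "kwargs": {"moves": [0.4,2.7,2.95,0,0,0,0.107,0.4,5.4,5.9,0,0,0,0.214,0.4,8.0,8.85,0,0,0,0.321,0.4,10.7,11.8,0,0,0,0.428,0.4,13.4,14.75,0,0,0,0.535]}}

```text
time: 0.93
position: [0.4605, -0.298, 0.2463]
tool_rot: [0.769, 0.639, -0.0, -0.0]
ft_force: [-0.0, -0.3, 0.2]
grip_width: 0.036
grip_force: 0.0
```

Emit:
{"fn": "send_rows", "kwargs": {"moves": [0.4,0.1,3.6,0,0,0,0,0.4,0.2,7.2,0,0,0,0,0.4,0.4,10.8,0,0,0,0,0.4,0.5,14.4,0,0,0,0,0.4,0.6,18.0,0,0,0,0]}}

```text
time: 1.35
position: [0.4653, -0.118, 0.2462]
tool_rot: [0.771, 0.637, -0.0, -0.0]
ft_force: [0.9, -0.5, 0.6]
grip_width: 0.0349
grip_force: 0.0
```

Emit:
{"fn": "send_rows", "kwargs": {"moves": [0.4,0.1,3.6,0,0,0,0,0.4,0.2,7.2,0,0,0,0,0.4,0.4,10.8,0,0,0,0,0.4,0.5,14.4,0,0,0,0,0.4,0.6,18.0,0,0,0,0]}}

```text
time: 1.77
position: [0.4713, 0.0619, 0.2464]
tool_rot: [0.771, 0.637, -0.0, -0.0]
ft_force: [0.6, 0.2, -0.2]
grip_width: 0.0347
grip_force: 0.0
```

Emit:
{"fn": "send_rows", "kwargs": {"moves": [0.4,0.2,3.6,0,0,0,0,0.4,0.3,7.2,0,0,0,0,0.4,0.5,10.8,0,0,0,0,0.4,0.6,14.4,0,0,0,0,0.4,0.7,17.6,0,0,0,0]}}

```text
time: 2.18
position: [0.4782, 0.2384, 0.2463]
tool_rot: [0.77, 0.638, -0.0, -0.0]
ft_force: [0.1, 0.1, 0.6]
grip_width: 0.0344
grip_force: 0.0
```

```bash
cat >> h.py <<'E'
from scipy.spatial.transform import Rotation as Ro
O=np.array([.5714,-.1925,0]); Y=np.radians(-109.8); RZ=Ro.from_euler('z',Y).as_matrix()
def st():
    o=monitor.get_obs(); M=Ro.from_quat(o['tool_rot']).as_matrix(); p=o['position']
    print('t',round(o['time'],2),'p',p.round(4),'yaw_y',np.degrees(np.arctan2(M[1,1],M[0,1])).round(2),'toolz',M[:,2].round(3),'toolz_rd',(RZ.T@M[:,2]).round(3),'p_rd',(RZ.T@(p-O)).round(4),
     'F',o['ft_force'].round(2),'w',round(o['grip_width'],4),'g',round(o['grip_force'],1),'q',o['q'].round(2)); return p,M,o
E
python3 -c "from h import *;st()"
```

```text
t 2.18 p [0.4782 0.2384 0.2463] yaw_y -10.79 toolz [-0.001  0.    -1.   ] toolz_rd [ 0.    -0.001 -1.   ] p_rd [-0.3738 -0.2337  0.2463] F [0.1  0.07 0.56] w 0.0344 g 0.0 q [0.25 0.39 1.65 0.   1.1  0.44]
```

Emit:
{"fn": "send_rows", "kwargs": {"moves": [0.4,0.1,-0.2,-3.5,0,0,0,0.4,0.1,-0.2,-7.0,0,0,0,0.4,0.1,-0.2,-10.5,0,0,0,0.4,0.1,-0.2,-13.0,0,0,0,0.4,0.1,-0.2,-14.3,0,0,0]}}

```text
time: 2.6
position: [0.4773, 0.2337, 0.1]
tool_rot: [0.771, 0.637, -0.003, -0.001]
ft_force: [-0.2, 0.5, -0.3]
grip_width: 0.035
grip_force: 0.0
```

Emit:
{"fn": "send_rows", "kwargs": {"moves": [0.2,0,0,0,0,0,0,0,0,0,0,0,0,0,0,0,0,0,0,0,0,0,0,0,0,0,0,0,0,0,0,0,0,0,0], "grip_force": 20}}

```text
time: 3.02
position: [0.4804, 0.2344, 0.1049]
tool_rot: [0.771, 0.637, 0.001, 0.0]
ft_force: [-1.9, 0.3, 2.8]
grip_width: 0.01
grip_force: 19.8
```

```bash
python3 -c "from h import *;st()"
```

```text
t 3.02 p [0.4804 0.2344 0.1049] yaw_y -10.84 toolz [ 0.002  0.001 -1.   ] toolz_rd [-0.001  0.002 -1.   ] p_rd [-0.3708 -0.2302  0.1049] F [-1.86  0.31  2.75] w 0.01 g 19.8 q [0.24 0.6  1.77 0.   0.76 0.43]
```

Gripped at a width of 10 mm. Now I'll lift it and carry it towards the reader.

Emit:
{"fn": "send_rows", "kwargs": {"moves": [0,0,0,2,0,0,0,0,0,0,5,0,0,0,0,0,0,9,0,0,0,0,0,0,13,0,0,0,0,0,0,17,0,0,0]}}

```text
time: 3.43
position: [0.4791, 0.234, 0.2759]
tool_rot: [0.771, 0.637, 0.0, 0.0]
ft_force: [1.2, 0.2, -1.0]
grip_width: 0.0099
grip_force: 20.0
```

Emit:
{"fn": "send_rows", "kwargs": {"moves": [0,0.8,-2.4,0,0,0,0.094,0,1.6,-4.8,0,0,0,0.188,0,2.3,-7.1,0,0,0,0.282,0,3.1,-9.5,0,0,0,0.377,0,3.9,-11.9,0,0,0,0.471]}}

```text
time: 3.85
position: [0.5186, 0.1142, 0.2746]
tool_rot: [0.599, 0.801, 0.0, 0.001]
ft_force: [0.5, 1.1, -1.7]
grip_width: 0.01
grip_force: 20.0
```

Emit:
{"fn": "send_rows", "kwargs": {"moves": [0,0.8,-2.4,0,0,0,0.094,0,1.6,-4.8,0,0,0,0.188,0,2.3,-7.1,0,0,0,0.282,0,3.1,-9.5,0,0,0,0.377,0,3.9,-11.9,0,0,0,0.471]}}

```text
time: 4.27
position: [0.5576, -0.005, 0.2744]
tool_rot: [0.395, 0.918, 0.0, 0.0]
ft_force: [0.2, 1.5, -1.4]
grip_width: 0.0101
grip_force: 20.0
```

Emit:
{"fn": "send_rows", "kwargs": {"moves": [0,0.8,-2.4,0,0,0,0.094,0,1.6,-4.8,0,0,0,0.188,0,2.3,-7.1,0,0,0,0.282,0,3.1,-9.5,0,0,0,0.377,0,3.9,-11.9,0,0,0,0.471]}}

```text
time: 4.68
position: [0.5967, -0.1239, 0.2743]
tool_rot: [0.17, 0.985, -0.0, 0.0]
ft_force: [0.0, -0.1, -1.1]
grip_width: 0.0102
grip_force: 20.0
```

Emit:
{"fn": "send_rows", "kwargs": {"moves": [0,0,0,0,-0.107,0.039,0,0,0,0,0,-0.214,0.077,0,0,0,0,0,-0.32,0.116,0,0,0,0,0,-0.427,0.154,0,0,0,0,0,-0.427,0.154,0]}}

```text
time: 5.1
position: [0.5968, -0.1194, 0.2722]
tool_rot: [0.166, 0.96, -0.222, -0.039]
ft_force: [-0.9, 0.6, -2.3]
grip_width: 0.0098
grip_force: 20.0
```

```bash
python3 - <<'E'
from h import *
st()
for n in('top','side'):
    p,W,k=grab(n); cv2.imwrite(f'pics/{n}1.png',p); np.savez(f'{n}1.npz',p=p,W=W)
    W=np.nan_to_num(W); Q=(W-O)@RZ  # reader frame
    m=(Q[...,0]>-.16)&(Q[...,0]<-.017)&(abs(Q[...,1])<.06)&(Q[...,2]>.135)&(Q[...,2]<.27)
    print(n,m.sum(), np.percentile(Q[m],[0,5,50,95,100],axis=0).round(4).tolist())
E
```

```text
t 5.1 p [ 0.5968 -0.1194  0.2722] yaw_y 70.44 toolz [-0.149 -0.413 -0.899] toolz_rd [ 0.439 -0.001 -0.899] p_rd [-0.0774 -0.0008  0.2722] F [-0.88  0.56 -2.27] w 0.0098 g 20.0 q [-0.17  0.54  1.39 -0.46  1.33 -1.26]Traceback (most recent call last):
  File "<stdin>", line 7, in <module>
    return _quantile_unchecked(
        a, q, axis, out, overwrite_input, method, keepdims, weights)
    return _ureduce(a,
                    func=_quantile_ureduce_func,
    ...<5 lines>...
                    overwrite_input=overwrite_input,
                    method=method)
    r = func(a, **kwargs)
    result = _quantile(arr,
                       quantiles=q,
    ...<2 lines>...
                       out=out,
                       weights=wgt)
    slices_having_nans = np.isnan(arr[-1, ...])
                                  ~~~^^^^^^^^^
IndexError: index -1 is out of bounds for axis 0 with size 0
```

```bash
python3 - <<'E'
from h import *
p,W,k=grab('side'); cv2.imwrite('pics/side1.png',p); np.savez('side1.npz',p=p,W=W)
W=np.nan_to_num(W); Q=(W-O)@RZ
m=(Q[...,0]>-.16)&(Q[...,0]<-.02)&(abs(Q[...,1])<.06)&(Q[...,2]>.15)&(Q[...,2]<.27)
v,u=np.nonzero(m);print(m.sum(),u.min(),u.max(),v.min(),v.max())
# plate coordinates: a along axis, n normal, y
a=np.array([-.438,0,.899]);nn=np.array([.899,0,.438]); tc=RZ.T@(np.array([.5968,-.1194,.2722])-O)
D=Q[m]-tc; A=D@a; N=D@nn; s=(A<-.02)&(N<.02)&(N>-.02); print(s.sum()); yy=D[s,1]
print('N med',np.median(N[s]),'axial',A[s].min(),A[s].max())
for lo in np.arange(-.095,-.03,.01):
    t=s&(A>lo)&(A<lo+.01); print(lo.round(3),t.sum(),D[t,1].min().round(4),D[t,1].max().round(4),np.median(N[t]).round(4))
E
```

```text
876 306 344 101 137
690
N med -0.0033447720687806476 axial -0.0963265721172927 -0.020108165366402635
-0.095 72 -0.0428 0.0377 -0.0029
-0.085 90 -0.0445 0.0356 -0.0032
-0.075 92 -0.0428 0.0385 -0.0031
-0.065 87 -0.0442 0.0372 -0.0036
-0.055 101 -0.0445 0.038 -0.0037
-0.045 97 -0.0432 0.0372 -0.0032
-0.035 102 -0.0423 0.0366 -0.0034
```

View pics/side1.png

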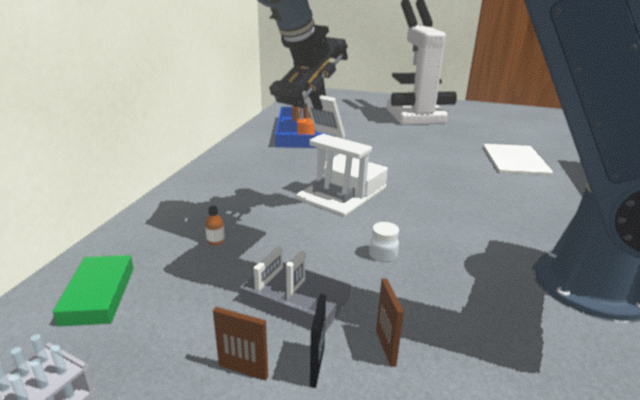

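The cassette is held, leaning, at (325,117), above the reader at (345,175). I'll check the reader's offset in this same view, using the posts and the front edge of the base.

```bash
python3 - <<'E'
from h import *
Q=(np.nan_to_num(np.load('side1.npz')['W'])-O)@RZ
x,y,z=Q[...,0],Q[...,1],Q[...,2]
m=(z>.06)&(z<.12)&(abs(y)<.045)&(x>-.012)&(x<.03)
r=(x-(z-.012)*np.tan(np.radians(6)))[m]
print('posts off x',np.percentile(r,[10,50,90]).round(4),m.sum()); 
for s in(1,-1):
    t=m&(y*s>.015); 
    rr=x-(z-.012)*np.tan(np.radians(6)); t&=abs(rr-np.median(rr[t]))<.004
    print(s,t.sum(),np.percentile(y[t],[2,50,98]).round(4),np.median(rr[t]).round(4))
b=(z>.135)&(z<.152)&(x>-.03)&(x<.06)&(abs(y)<.1);print('bar y',np.percentile(y[b],[1,99]).round(4),'x',np.percentile(x[b],[1,99]).round(4))
b=(z>.008)&(z<.016)&(x>-.1)&(x<-.03)&(abs(y)<.1);print('base y',np.percentile(y[b],[1,99]).round(4),'x',np.percentile(x[b],[1,99]).round(4))
E
```

```text
posts off x [-0.003  -0.0001  0.0079] 320
1 120 [0.0193 0.0262 0.0352] -0.0006
-1 128 [-0.0369 -0.0298 -0.0211] -0.0005
bar y [-0.076   0.0717] x [-0.0182  0.0412]
base y [-0.0791  0.0735] x [-0.0729 -0.0306]
```

Emit:
{"fn": "send_rows", "kwargs": {"moves": [0,0.18,-0.24,-3,0,0,0,0,0.18,-0.24,-6,0,0,0,0,0.18,-0.24,-9,0,0,0,0,0.18,-0.24,-11,0,0,0,0,0.18,-0.24,-11.7,0,0,0]}}

```text
time: 5.62
position: [0.5963, -0.1262, 0.1539]
tool_rot: [0.169, 0.96, -0.22, -0.041]
ft_force: [-0.8, -1.1, -1.8]
grip_width: 0.0097
grip_force: 20.0
```

Emit:
{"fn": "send_rows", "kwargs": {"moves": [0,-0.15,-0.41,-0.9,0,0,0,0,-0.3,-0.83,-1.8,0,0,0,0,-0.45,-1.24,-2.7,0,0,0,0,-0.52,-1.45,-3.15,0,0,0,0,-0.52,-1.45,-3.15,0,0,0]}}

```text
time: 6.03
position: [0.5927, -0.1405, 0.1245]
tool_rot: [0.169, 0.96, -0.222, -0.039]
ft_force: [0.0, -0.6, -1.5]
grip_width: 0.0098
grip_force: 20.0
```

```bash
python3 - <<'E'
from h import *
st()
p,W,k=grab('side'); cv2.imwrite('pics/side2.png',cv2.resize(p[90:230,260:420],None,fx=4,fy=4,interpolation=2)); np.savez('side2.npz',p=p,W=W)
E
```

```text
t 6.03 p [ 0.5927 -0.1405  0.1245] yaw_y 70.08 toolz [-0.15  -0.412 -0.899] toolz_rd [ 0.439 -0.002 -0.899] p_rd [-0.0561  0.0024  0.1245] F [ 0.01 -0.63 -1.51] w 0.0098 g 20.0 q [-0.21  0.72  1.51 -0.53  1.05 -1.13]
```

View pics/side2.png

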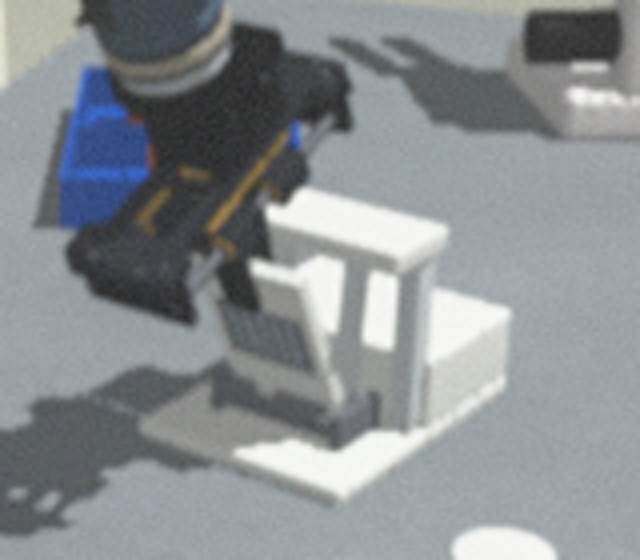

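The side crop shows the foot between the cheeks, just behind the lip of the slot's front at about (290,400). The tool is 4 mm too far towards the posts, so I'll correct that and lower along the axis.

Emit:
{"fn": "send_rows", "kwargs": {"moves": [0,0.12,0.33,0,0,0,0,0,0.03,0.08,-0.54,0,0,0,0,-0.06,-0.16,-1.08,0,0,0,0,-0.14,-0.38,-1.62,0,0,0,0,-0.14,-0.38,-1.62,0,0,0]}}

```text
time: 6.5
position: [0.5909, -0.1437, 0.1074]
tool_rot: [0.168, 0.96, -0.222, -0.04]
ft_force: [0.3, 0.1, -0.6]
grip_width: 0.0101
grip_force: 20.0
```

```bash
python3 -c "
from h import *
st()"
```

```text
t 6.5 p [ 0.5909 -0.1437  0.1074] yaw_y 70.18 toolz [-0.151 -0.412 -0.899] toolz_rd [ 0.439 -0.003 -0.899] p_rd [-0.0525  0.0018  0.1074] F [ 0.28  0.06 -0.57] w 0.0101 g 20.0 q [-0.21  0.74  1.52 -0.54  1.01 -1.12]
```

Emit:
{"fn": "send_rows", "kwargs": {"moves": [0,-0.03,-0.08,-0.18,0,0,0,0,-0.06,-0.16,-0.36,0,0,0,0,-0.06,-0.16,-0.36,0,0,0]}}

```text
time: 6.75
position: [0.5911, -0.1453, 0.1049]
tool_rot: [0.168, 0.96, -0.222, -0.039]
ft_force: [-0.2, 0.5, -1.1]
grip_width: 0.0098
grip_force: 20.0
```

Emit:
{"fn": "send_rows", "kwargs": {"moves": [0,-0.01,-0.04,-0.09,0,0,0,0,-0.03,-0.08,-0.18,0,0,0,0,-0.03,-0.08,-0.18,0,0,0]}}

```text
time: 7.0
position: [0.591, -0.146, 0.1034]
tool_rot: [0.168, 0.96, -0.222, -0.039]
ft_force: [-0.1, -0.1, -1.5]
grip_width: 0.0096
grip_force: 20.0
```

```bash
python3 -c "
from h import *
st()"
```

```text
t 7.0 p [ 0.591  -0.146   0.1034] yaw_y 70.13 toolz [-0.149 -0.412 -0.899] toolz_rd [ 0.439 -0.    -0.899] p_rd [-0.0504  0.0027  0.1034] F [-0.1  -0.11 -1.52] w 0.0096 g 20.0 q [-0.22  0.75  1.53 -0.54  1.   -1.11]
```

Emit:
{"fn": "send_rows", "kwargs": {"moves": [0,-0.01,-0.04,-0.09,0,0,0,0,-0.03,-0.08,-0.18,0,0,0,0,-0.03,-0.08,-0.18,0,0,0]}}

```text
time: 7.25
position: [0.5906, -0.1468, 0.1015]
tool_rot: [0.168, 0.96, -0.222, -0.039]
ft_force: [-0.3, -0.1, -2.3]
grip_width: 0.0102
grip_force: 20.0
```

Emit:
{"fn": "send_rows", "kwargs": {"moves": [0,-0.01,-0.04,-0.09,0,0,0,0,-0.01,-0.04,-0.09,0,0,0]}}

```text
time: 7.42
position: [0.5908, -0.1469, 0.1012]
tool_rot: [0.168, 0.96, -0.222, -0.039]
ft_force: [-0.1, 0.7, 1.6]
grip_width: 0.01
grip_force: 20.0
```

```bash
python3 -c "
from h import *
st()"
```

```text
t 7.42 p [ 0.5908 -0.1469  0.1012] yaw_y 70.11 toolz [-0.149 -0.413 -0.899] toolz_rd [ 0.438 -0.    -0.899] p_rd [-0.0494  0.0028  0.1012] F [-0.05  0.7   1.61] w 0.01 g 20.0 q [-0.22  0.75  1.53 -0.54  1.   -1.11]
```

```bash
python3 - <<'E'
from h import *
o=monitor.get_obs()['position']
p,W,k=grab('side'); np.savez('side3.npz',p=p,W=W)
Q=(np.nan_to_num(W)-O)@RZ
a=np.array([-.438,0,.899]);nn=np.array([.899,0,.438]); tc=RZ.T@(o-O)
D=Q-tc; A=D@a; N=D@nn
for lo in np.arange(-.075,-.02,.01):
    t=(abs(N+.003)<.008)&(A>lo)&(A<lo+.01)&(abs(D[...,1])<.055); print(lo.round(3),t.sum(),np.percentile(Q[t,1],[1,99]).round(4),np.median(N[t]).round(4))
E
```

```text
-0.075 138 [-0.051   0.0483] -0.0053
-0.065 58 [-0.0435  0.0418] -0.0042
-0.055 69 [-0.0409  0.0387] -0.0041
-0.045 71 [-0.0403  0.0371] -0.0043
-0.035 69 [-0.0405  0.0382] -0.0043
-0.025 59 [-0.0409  0.0382] -0.0041
```

Contact is light, about 3 N, and the cassette is centred. Release it.

Emit:
{"fn": "send_rows", "kwargs": {"moves": [0.2,0,0,0,0,0,0,0.35,0,0,0,0,0,0,0.35,0,0,0,0,0,0,0.35,0,0,0,0,0,0,0.35,0,0,0,0,0,0]}}

```text
time: 7.88
position: [0.5906, -0.1473, 0.1006]
tool_rot: [0.168, 0.96, -0.222, -0.039]
ft_force: [0.8, -0.0, 0.1]
grip_width: 0.0287
grip_force: 0.1
```

Emit:
{"fn": "send_rows", "kwargs": {"moves": [0.35,0.1,0.3,0.7,0,0,0,0.35,0.4,1.1,2.4,0,0,0,0.35,0.8,2.2,4.8,0,0,0,0.35,1.2,3.3,7.2,0,0,0,0.35,1.6,4.4,9.6,0,0,0]}}

```text
time: 8.3
position: [0.6066, -0.1026, 0.1981]
tool_rot: [0.168, 0.96, -0.222, -0.039]
ft_force: [0.2, 0.2, 0.9]
grip_width: 0.0303
grip_force: 0.0
```

```bash
python3 - <<'E'
from h import *
st()
p,W,k=grab('side'); cv2.imwrite('pics/side4.png',cv2.resize(p[90:230,260:420],None,fx=4,fy=4,interpolation=2)); np.savez('side4.npz',p=p,W=W)
Q=(np.nan_to_num(W)-O)@RZ
x,y,z=Q[...,0],Q[...,1],Q[...,2]
t=(x<-.018)&(x>-.1)&(z>.045)&(z<.115)&(abs(y)<.05)
print(t.sum(),np.polyfit(z[t],x[t],1), np.percentile(y[t],[1,99]).round(4))
E
```

```text
t 8.3 p [ 0.6066 -0.1026  0.1981] yaw_y 70.13 toolz [-0.149 -0.412 -0.899] toolz_rd [ 0.439 -0.001 -0.899] p_rd [-0.0965  0.0027  0.1981] F [0.16 0.17 0.92] w 0.0303 g 0.0 q [-0.14  0.64  1.43 -0.48  1.21 -1.17]
455 [-7.25966202e-01 -4.33792711e-04] [-0.041   0.0391]
```

View pics/side4.png

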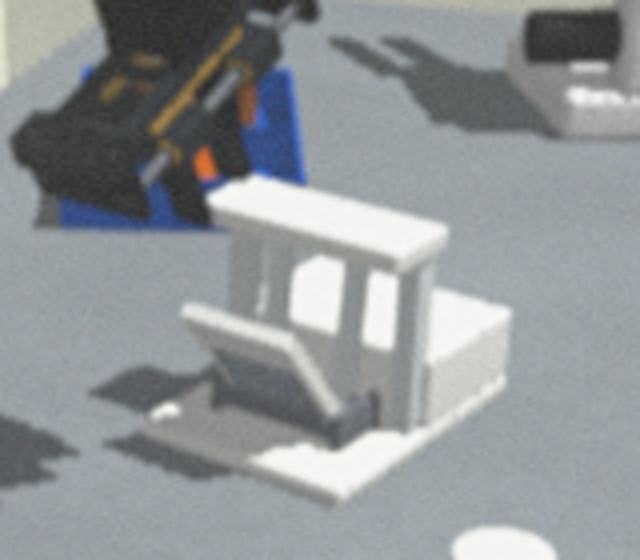

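The cassette rests leaning on the slot's front: top edge from (185,310) to (300,350), foot in the slot. Next I'll close the fingers, tilt the tool to 40°, and come down in front of it.

Emit:
{"fn": "send_rows", "kwargs": {"moves": [0,0.4,1.1,0,-0.077,0.028,0,0,0.8,2.2,0,-0.153,0.055,0,0,0.8,2.2,0,-0.23,0.083,0,0,0.8,2.2,-1,-0.23,0.083,0,0,0.8,2.2,-2,-0.23,0.083,0], "grip_force": 10}}

```text
time: 8.77
position: [0.6149, -0.0801, 0.1758]
tool_rot: [0.161, 0.926, -0.336, -0.058]
ft_force: [-0.2, -0.6, 1.0]
grip_width: 0.0054
grip_force: 0.0
```

Emit:
{"fn": "send_rows", "kwargs": {"moves": [0,0,0,-2.5,0,0,0,0,0,0,-5,0,0,0,0,0,0,-7.5,0,0,0,0,0,0,-9.2,0,0,0,0,0,0,-9.2,0,0,0]}}

```text
time: 9.18
position: [0.6117, -0.082, 0.0806]
tool_rot: [0.162, 0.925, -0.337, -0.063]
ft_force: [-0.7, 0.5, 1.0]
grip_width: 0.0005
grip_force: 0.0
```

```bash
python3 - <<'E'
from h import *
st()
p,W,k=grab('side'); cv2.imwrite('pics/side5.png',cv2.resize(p[90:230,260:420],None,fx=4,fy=4,interpolation=2))
E
```

```text
t 9.18 p [ 0.6117 -0.082   0.0806] yaw_y 70.35 toolz [-0.225 -0.603 -0.765] toolz_rd [ 0.643 -0.008 -0.765] p_rd [-0.1176  0.0005  0.0806] F [-0.66  0.51  1.01] w 0.0005 g 0.0 q [-0.03  0.88  1.4  -0.71  1.22 -0.87]
```

View pics/side5.png

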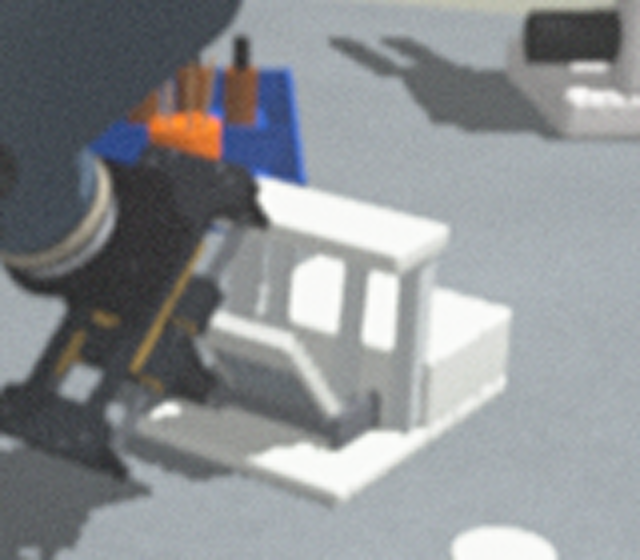

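Emit:
{"fn": "send_rows", "kwargs": {"moves": [0,-0.34,-0.94,0.6,0,0,0,0,-0.68,-1.88,0.6,0,0,0,0,-0.95,-2.6,0.6,0,0,0,0,-0.95,-2.6,0.6,0,0,0]}}

```text
time: 9.57
position: [0.6048, -0.1093, 0.0926]
tool_rot: [0.163, 0.925, -0.337, -0.058]
ft_force: [-0.5, 0.0, -0.0]
grip_width: 0.0003
grip_force: 0.0
```

Emit:
{"fn": "send_rows", "kwargs": {"moves": [0,-0.17,-0.47,0,0,0,0,0,-0.34,-0.94,0,0,0,0,0,-0.51,-1.41,0,0,0,0,0,-0.68,-1.88,0,0,0,0,0,-0.85,-2.35,0,0,0,0]}}

```text
time: 9.98
position: [0.5965, -0.1309, 0.0907]
tool_rot: [0.162, 0.926, -0.337, -0.059]
ft_force: [1.3, 0.1, -0.1]
grip_width: 0.0004
grip_force: 0.2
```

```bash
python3 - <<'E'
from h import *
st()
p,W,k=grab('side'); np.savez('side6.npz',p=p,W=W); cv2.imwrite('pics/side6.png',cv2.resize(p[90:230,260:420],None,fx=4,fy=4,interpolation=2))
E
```

```text
t 9.98 p [ 0.5965 -0.1309  0.0907] yaw_y 70.13 toolz [-0.218 -0.605 -0.766] toolz_rd [ 0.643 -0.    -0.766] p_rd [-0.0665  0.0028  0.0907] F [ 1.26  0.07 -0.1 ] w 0.0004 g 0.2 q [-0.1   0.85  1.47 -0.75  1.16 -0.89]
```

View pics/side6.png

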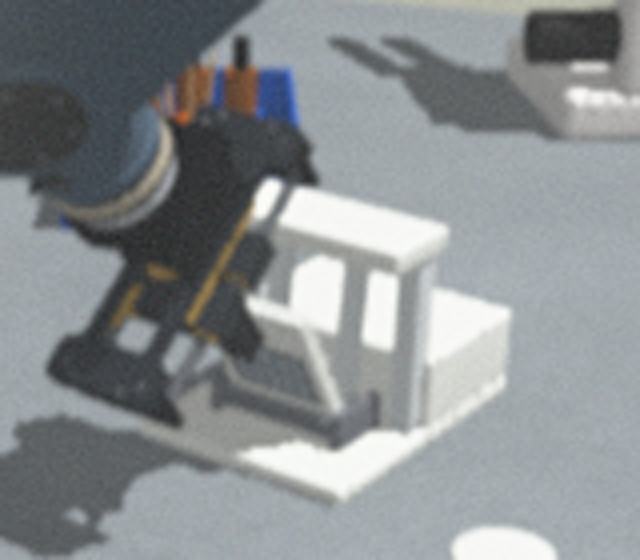

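The plate is swinging up (top edge (250,310) to (320,335)) under a light force. I'll keep pushing.

Emit:
{"fn": "send_rows", "kwargs": {"moves": [0,-0.17,-0.47,0,0,0,0,0,-0.34,-0.94,0,0,0,0,0,-0.51,-1.41,0,0,0,0,0,-0.68,-1.88,0,0,0,0,0,-0.85,-2.35,0,0,0,0]}}

```text
time: 10.45
position: [0.5879, -0.1546, 0.0908]
tool_rot: [0.162, 0.926, -0.337, -0.059]
ft_force: [-0.6, -0.5, -0.0]
grip_width: 0.0005
grip_force: 0.1
```

Emit:
{"fn": "send_rows", "kwargs": {"moves": [0,-0.1,-0.28,0,0,0,0,0,-0.2,-0.56,0,0,0,0,0,-0.3,-0.84,0,0,0,0,0,-0.3,-0.84,0,0,0,0]}}

```text
time: 10.78
position: [0.5848, -0.1632, 0.0908]
tool_rot: [0.162, 0.925, -0.337, -0.059]
ft_force: [-0.6, -0.5, -0.5]
grip_width: 0.0004
grip_force: 0.0
```

```bash
python3 - <<'E'
from h import *
st()
p,W,k=grab('side'); np.savez('side7.npz',p=p,W=W); cv2.imwrite('pics/side7.png',cv2.resize(p[90:230,260:420],None,fx=4,fy=4,interpolation=2))
E
```

```text
t 10.78 p [ 0.5848 -0.1632  0.0908] yaw_y 70.1 toolz [-0.219 -0.605 -0.766] toolz_rd [ 0.643 -0.001 -0.766] p_rd [-0.0322  0.0027  0.0908] F [-0.55 -0.53 -0.54] w 0.0004 g 0.0 q [-0.15  0.84  1.5  -0.78  1.11 -0.91]
```

View pics/side7.png

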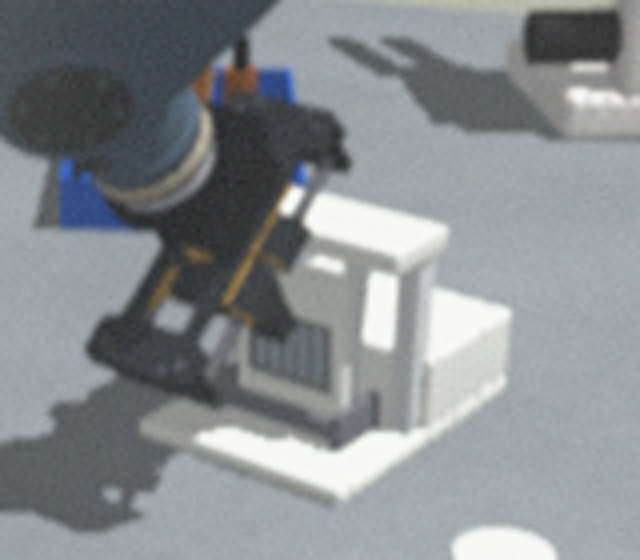

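The plate is upright under the bar. I'll advance gently to seat it on the posts.

Emit:
{"fn": "send_rows", "kwargs": {"moves": [0,-0.07,-0.19,0,0,0,0,0,-0.14,-0.38,0,0,0,0,0,-0.17,-0.47,0,0,0,0,0,-0.17,-0.47,0,0,0,0]}}

```text
time: 11.17
position: [0.5834, -0.1674, 0.0908]
tool_rot: [0.162, 0.926, -0.337, -0.059]
ft_force: [-0.7, -0.1, -0.3]
grip_width: 0.0004
grip_force: 0.0
```

```bash
cat > m.py <<'E'
from h import *
st()
p,W,k=grab('side'); np.savez('s.npz',p=p,W=W)
Q=(np.nan_to_num(W)-O)@RZ
x,y,z=Q[...,0],Q[...,1],Q[...,2]
v,u=np.mgrid[:400,:640]
t=(x<.02)&(x>-.03)&(z>.04)&(z<.122)&(y>-.045)&(y<.045)&(p.max(-1)>40)
t&=~((x<-.02))
P=np.c_[z[t],y[t],np.ones(t.sum())]; X=x[t]; w=np.ones(len(X),bool)
for _ in range(8):
    c=np.linalg.lstsq(P[w],X[w],rcond=None)[0]; r=X-P@c; w=abs(r)<.003
print(w.sum(),'slope deg',np.degrees(np.arctan(c[0])).round(2),'yaw slope',c[1].round(3),'x face at z=20,115:',(c[0]*.02+c[2]).round(4),(c[0]*.115+c[2]).round(4),'ztop',np.percentile(P[w,0],99).round(4),'y',np.percentile(P[w,1],[1,99]).round(4))
E
python3 m.py
```

```text
t 11.17 p [ 0.5834 -0.1674  0.0908] yaw_y 70.12 toolz [-0.218 -0.605 -0.766] toolz_rd [ 0.643 -0.001 -0.766] p_rd [-0.0277  0.0028  0.0908] F [-0.73 -0.11 -0.33] w 0.0004 g 0.0 q [-0.16  0.84  1.51 -0.78  1.11 -0.91]
525 slope deg 0.87 yaw slope -0.002 x face at z=20,115: -0.0111 -0.0097 ztop 0.1203 y [-0.0404  0.0377]
```

Emit:
{"fn": "send_rows", "kwargs": {"moves": [0,-0.07,-0.19,0,0,0,0,0,-0.14,-0.38,0,0,0,0,0,-0.21,-0.57,0,0,0,0,0,-0.21,-0.57,0,0,0,0]}}

```text
time: 11.55
position: [0.5811, -0.1733, 0.0908]
tool_rot: [0.162, 0.925, -0.337, -0.059]
ft_force: [0.0, -0.0, -0.3]
grip_width: 0.0008
grip_force: 0.0
```

```bash
python3 m.py
```

```text
t 11.55 p [ 0.5811 -0.1733  0.0908] yaw_y 70.11 toolz [-0.219 -0.605 -0.766] toolz_rd [ 0.643 -0.001 -0.766] p_rd [-0.0213  0.0026  0.0908] F [ 0.01 -0.04 -0.31] w 0.0008 g 0.0 q [-0.17  0.83  1.51 -0.79  1.1  -0.91]
525 slope deg 4.58 yaw slope -0.004 x face at z=20,115: -0.0109 -0.0033 ztop 0.1207 y [-0.0405  0.0365]
```

Emit:
{"fn": "send_rows", "kwargs": {"moves": [0,-0.05,-0.14,0,0,0,0,0,-0.1,-0.28,0,0,0,0,0,-0.1,-0.28,0,0,0,0]}}

```text
time: 11.85
position: [0.5802, -0.176, 0.0908]
tool_rot: [0.162, 0.926, -0.337, -0.059]
ft_force: [-1.2, -0.4, 0.4]
grip_width: 0.0007
grip_force: 0.0
```

```bash
python3 m.py
```

```text
t 11.85 p [ 0.5802 -0.176   0.0908] yaw_y 70.11 toolz [-0.218 -0.605 -0.766] toolz_rd [ 0.643 -0.001 -0.766] p_rd [-0.0185  0.0027  0.0908] F [-1.22 -0.36  0.37] w 0.0007 g 0.0 q [-0.17  0.83  1.52 -0.79  1.1  -0.91]
542 slope deg 5.99 yaw slope -0.003 x face at z=20,115: -0.0106 -0.0006 ztop 0.1212 y [-0.0407  0.0366]
```

The lean is 5.99° back, flat on the posts. Retreat.

Emit:
{"fn": "send_rows", "kwargs": {"moves": [0,0.1,0.28,0,0,0,0,0,0.5,1.4,0,0,0,0,0,1.4,3.8,0,0,0,0,0,2.4,6.6,0,0,0,0,0,3.0,8.5,0,0,0,0]}}

```text
time: 12.32
position: [0.6116, -0.0879, 0.0907]
tool_rot: [0.162, 0.926, -0.336, -0.058]
ft_force: [1.0, 0.4, 0.1]
grip_width: 0.0005
grip_force: 0.0
```

Emit:
{"fn": "send_rows", "kwargs": {"moves": [0,0,0,3,0,0,0,0,0,0,6,0,0,0,0,0,0,9,0,0,0,0,0,0,9,0,0,0,0,0,0,9,0,0,0]}}

```text
time: 12.73
position: [0.6119, -0.0895, 0.1829]
tool_rot: [0.162, 0.926, -0.337, -0.056]
ft_force: [0.1, -1.3, 0.6]
grip_width: 0.0001
grip_force: 0.0
```

```bash
python3 m.py; python3 - <<'E'
import numpy as np,cv2
p=np.load('s.npz')['p']; cv2.imwrite('pics/fin.png',cv2.resize(p[90:230,260:420],None,fx=4,fy=4,interpolation=2))
E
```

```text
t 12.73 p [ 0.6119 -0.0895  0.1829] yaw_y 69.95 toolz [-0.213 -0.605 -0.767] toolz_rd [ 0.641  0.004 -0.767] p_rd [-0.1106  0.0032  0.1829] F [ 0.1  -1.26  0.6 ] w 0.0001 g 0.0 q [-0.04  0.74  1.38 -0.68  1.33 -0.98]
761 slope deg 6.17 yaw slope -0.004 x face at z=20,115: -0.0106 -0.0003 ztop 0.1213 y [-0.0405  0.039 ]
```

View pics/fin.png

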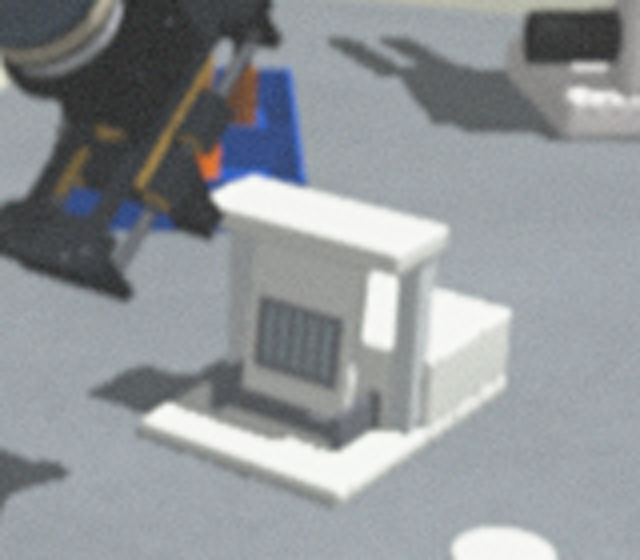

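The picture shows the cassette seated in the slot under the bar, with its window at (298,340), leaning 6.2° back on the posts. Its top is at 121 mm, it is centred, and the fingers are clear.

```bash
python3 -c "
from h import *
print(workorder.hand_in())"
```

```text
the job is handed in; nothing more can be done
None
```

I loaded the tallest cassette into the reader and handed the job in at about 13 s. It stands in the slot, centred and leaning about 6° back flat on the posts, and the fingers are clear. No verdict came back, and I didn't re-measure the bystanders at the end.

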